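Load the drilled concrete cores into their steel cups

ROBOT

A 6-joint arm with a two-finger parallel gripper is mounted at the origin on the work surface. World frame = base frame: x ahead of the robot, y to its left, z up, the work surface at z = 0. Lengths are in m, angles in rad, forces in N, time in s.
With the tool pointing down it reaches from about 0.3 to 0.875 m from the base axis. Payload 6.4 kg.
Tool frame: the origin (TCP) lies midway between the tips of the shut fingers; the grasp point (between the pads) lies 19 mm behind it; x points along the fingers, y is the direction in which the jaws open and shut, and the axes are right-handed (so a half turn about x gives the same grasp; the last joint's range is limited). The gripper opens to 85 mm and grips with 20 to 120 N. Pads are 22 mm wide; open, the fingers measure 114 mm over their backs; the gripper's body (76 mm by 85 mm) begins 54 mm behind the grasp point. The pads swing forward as they close: fully open they stand 13 mm farther back than shut.
Start: joints at [-1.469, 0.181, 1.607, -0, 1.354, -0.206], TCP at [0.174, -0.548, 0.231] pointing down, gripper open.
Joint ranges: [-2.99, 2.99], [-0.89, 2.07], [0.3, 2.58], [-1.14, 4.28], [0, 2.63], [-3.12, 3.12]. Speed limits (rad/s): [2.57, 2.57, 3.01, 3.14, 3.14, 3.14].

INTERFACE

Orientations are given as a unit quaternion [w, x, y, z].
In Python, from bench import ctrl gives the robot as it stands.
- The arm moves only by the tool servo_tool, never from a script. Its argument "targets" is a list of rows, each a list of 7 numbers: the turn, a rotation vector about the tool's x, y, z in rad, then the shift along the tool's x, y, z in mm, then the opening, from -1 (shut) to 1 (fully open). A call has exactly 8 rows; each row is the pose to reach, as a shift and turn from the pose measured when the call began, along the tool's axes at that moment; what a row does not reach only later rows make up. A row lasts 1/8 s, in which the tool goes at most 62.5 mm and 10.7 degrees, less where a joint would pass 70% of its speed; a pose out of reach is approached as far as the arm can. A call with a gripper value outside its range is refused whole. The fingers move at their own pace and stop on an object; the grip force is fixed at half the most. Time passes only in rows, so rows that repeat a pose let the fingers close, or fill a call up. It gives the time, the measured TCP pose, the force and the opening at its end, in the units of the state.
- ctrl.get_obs(): the state, without advancing time (a new reading comes with each control period).
- ctrl.camera(name): name is "side" or "top" or "wrist"; returns a dict with "pixels" (384x512x3 uint8, blue, green, red), "intrinsics" (3x3 intrinsics, pixels), "R" (3x3) and "t" (3): a world point X has camera coordinates R X + t; the wrist camera has in their place "tool_from_camera" (4x4, takes a point from camera to tool coordinates, whose origin is the TCP and whose axes are the tool frame's). Camera axes: x right, y down, z forward; pixel columns grow to the right and rows downward; lengths in m; the calibration is good to about 2 mm. A picture is of the moment at which its call begins: read the wrist's pose just before it. There is no depth.
- ctrl.hand_in(): hands the job in, once; it reports no verdict.
The state is a dict: "time_s": time; "q": joint angles; "dq": joint speeds; "joint_efforts": joint torques, N m; "eef_pos": TCP position; "eef_rot": TCP orientation; "wrist_force": force on the tool from outside, world axes, zero at the start; "torque": the same for the moment, N m; "opening": opening from 0.0 (shut) to 1.0 (fully open).
Only numpy, scipy, OpenCV 4.12 (cv2) and the standard library are available. Lean on these libraries where they do the work, as an engineer would, in place of code of your own. Each camera call takes 0.05 s, during which the arm holds its last target.

TASK

Get the three long round concrete cores ready for the press: one after another, stand each upright in the steel cup of its size, the thinnest core in the narrowest cup, the middle one in the middle-sized cup and the thickest in the widest, resting flat on the cup's rubber floor. Set them down without dropping them or knocking any over, and leave the square specimens and the flat round offcut where they are.

Things in the scene. Friction and masses are not known exactly. Their poses are not given: they have to be found in the camera images.
- core_thin: The thinnest of the three long round concrete cores: a grey concrete cylinder 28 mm across and 70 mm tall, about 100 g, standing upright on the bench. Origin: centre of its underside; z axis along the cylinder, up.
- core_medium: The middle-sized of the three long round concrete cores: a grey concrete cylinder 46 mm across and 80 mm tall, about 310 g, standing upright on the bench. Origin: centre of its underside; z axis along the cylinder, up.
- core_thick: The thickest of the three long round concrete cores: a grey concrete cylinder 64 mm across and 90 mm tall, about 680 g, standing upright on the bench. Origin: centre of its underside; z axis along the cylinder, up.
- cup_narrow: The narrowest of three shallow round steel cups fixed to the bench, open at the top: 44 mm across inside, 52 mm outside, wall 4 mm, rim 20 mm above the bench; flat black rubber floor 8 mm above the bench. It belongs to the core that is 28 mm across (8 mm of play all round when centred); a thicker core does not go in. Origin: centre of its underside, on the bench; z up.
- cup_middle: The middle-sized of three shallow round steel cups fixed to the bench, open at the top: 62 mm across inside, 70 mm outside, wall 4 mm, rim 20 mm above the bench; flat black rubber floor 8 mm above the bench. It belongs to the core that is 46 mm across (8 mm of play all round when centred); a thicker core does not go in. Origin: centre of its underside, on the bench; z up.
- cup_wide: The widest of three shallow round steel cups fixed to the bench, open at the top: 80 mm across inside, 88 mm outside, wall 4 mm, rim 20 mm above the bench; flat black rubber floor 8 mm above the bench. It belongs to the core that is 64 mm across (8 mm of play all round when centred); a thicker core does not go in. Origin: centre of its underside, on the bench; z up.
- cube: Bystander: concrete cube, 50 mm edges, about 300 g, loose on the bench. Origin: centre of its underside; axes along its edges.
- prism: Bystander: square concrete bar lying flat, 80 mm long (its x axis), 40 mm wide and 40 mm high, about 300 g, loose. Origin: centre of its underside.
- offcut: Bystander: flat round concrete offcut, a disc 55 mm across and only 18 mm high, about 100 g, loose. Not one of the long cores. Origin: centre of its underside.
Things that resemble listed ones, but are neither listed nor needed, are in the scene too. Leave any green look-alike of the core_thin alone.

How it is judged:
At the end, for the whole second after the job is handed in: Each core stands in the cup of its own size: its axis within 10 mm of the cup's centre, its underside on the rubber floor (5 to 11 mm above the bench), tilted less than 0.06 rad and at rest (below 10 mm/s); the cube, the prism and the offcut are each within 20 mm of where they started (horizontal distance between core_thin and cup_narrow below 0.01 m and z of core_thin in the frame of cup_narrow between 0.005 and 0.011 m and angle between each of core_thin, core_medium, core_thick's own z axis and vertical below 0.06 rad and linear speed of each of core_thin, core_medium, core_thick below 0.01 m/s and horizontal distance between core_medium and cup_middle below 0.01 m and z of core_medium in the frame of cup_middle between 0.005 and 0.011 m and horizontal distance between core_thick and cup_wide below 0.01 m and z of core_thick in the frame of cup_wide between 0.005 and 0.011 m and distance of each of cube, prism, offcut from where it was at the start of the episode below 0.02 m); the robot touches nothing.
It fails at once if A square specimen or the flat offcut is moved by more than 20 mm (distance of any of cube, prism, offcut from where it was at the start of the episode above 0.02 m).
It fails at once if A core is dropped or knocked over (moves faster than 0.5 m/s while the fingers do not touch it) ((linear speed of core_thin above 0.5 m/s and contact force between core_thin and the fingers below 0.05 N) or (linear speed of core_medium above 0.5 m/s and contact force between core_medium and the fingers below 0.05 N) or (linear speed of core_thick above 0.5 m/s and contact force between core_thick and the fingers below 0.05 N)).
It also fails if it takes over 93 s, if anything falls off the work surface, if the arm or the gripper's body presses on something with over 40 N, if the wrist force passes 120 N, or if a joint passes its speed limit or range.

## Working session

There is one attempt and no reset: what is moved stays moved. The work goes in short steps, Python scripts to look and compute and a tool call to move; the robot and the scene stay as the last step left them, time stands still between calls to the robot, and variables do not carry over. Pictures are saved under pics/ and viewed, and the job is handed in when it is done.

Besides the shell and the picture viewer there is one more tool, called after "Call:" in YAML: its name, and indented under it one key for each argument. servo_tool: Moves the arm, as the interface text tells. Its arguments: {"type":"object","properties":{"targets":{"type":"array","items":{"type":"array","items":{"type":"number"}}}},"required":["targets"]}

```bash
mkdir -p pics; ls
cat > h.py <<'E'
import numpy as np, cv2
from bench import ctrl
E
python3 - <<'E'
from h import *
o=ctrl.get_obs();print(o)
for n in ("top","side","wrist"):
    c=ctrl.camera(n);cv2.imwrite(f"pics/{n}0.png",c["pixels"]);np.save(f"{n}0.npy",c,allow_pickle=True)
    print(n,{k:np.round(v,4).tolist() for k,v in c.items() if k!="pixels"})
E
```

```text
pics
{'time_s': 0.0, 'q': array([-1.46931750e+00,  1.81519647e-01,  1.60801188e+00, -2.84392002e-05,
        1.35379428e+00, -2.06317267e-01]), 'dq': array([-0.00061551,  0.00215034,  0.00044863, -0.00104335,  0.000842  ,
        0.00146841]), 'joint_efforts': array([ 6.49719295e-04, -4.44865787e+01, -3.51345670e+01, -2.63292577e-04,
        8.89660267e-03, -1.15713348e-05]), 'eef_pos': array([ 0.17414283, -0.5474156 ,  0.23039431]), 'eef_rot': array([ 0.10778297,  0.69877123,  0.10900783, -0.69872662]), 'wrist_force': array([ 0.80534188, -0.10239385, -0.84772225]), 'torque': array([0.04821521, 0.016636  , 0.00643879]), 'opening': 1.0015974373621426}
top {'intrinsics': [[383.1475, 0.0, 247.9064], [0.0, 383.1475, 188.1273], [0.0, 0.0, 1.0]], 'R': [[0.0053, -0.9993, 0.0359], [-0.9892, -0.0105, -0.1463], [0.1466, -0.0347, -0.9886]], 't': [-0.0133, 0.5059, 0.6989]}
side {'intrinsics': [[440.9823, 0.0, 256.949], [0.0, 440.9823, 184.2157], [0.0, 0.0, 1.0]], 'R': [[-0.8221, -0.5692, -0.0145], [-0.4222, 0.6263, -0.6554], [0.3821, -0.5326, -0.7552]], 't': [0.4409, 0.2268, 0.7934]}
wrist {'intrinsics': [[264.6279, 0.0, 259.9545], [0.0, 264.6279, 190.5924], [0.0, 0.0, 1.0]], 'tool_from_camera': [[0.0007, -0.2951, 0.9555, -0.1429], [1.0, 0.0004, -0.0007, 0.0006], [-0.0002, 0.9555, 0.2951, -0.0747], [0.0, 0.0, 0.0, 1.0]]}
```

View pics/top0.png

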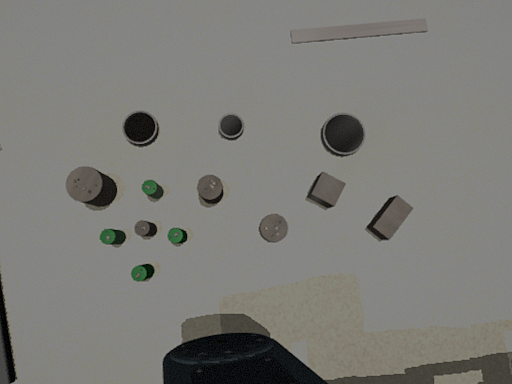

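View pics/side0.png

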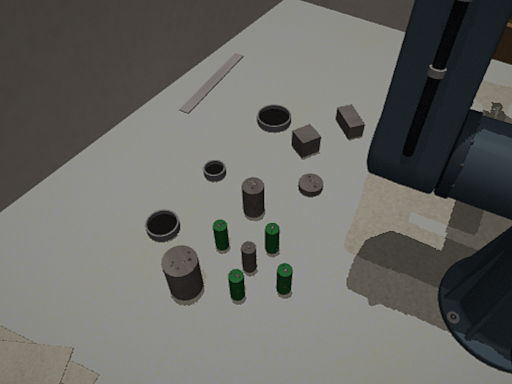

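View pics/wrist0.png

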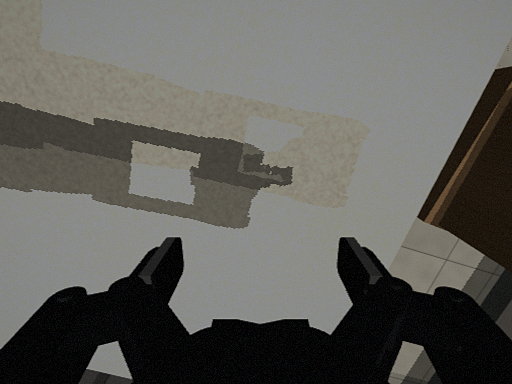

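Run:
```python
from h import *
c=np.load("top0.npy",allow_pickle=True).item()["pixels"]
a=cv2.resize(c[150:290,60:240],None,fx=4,fy=4,interpolation=cv2.INTER_CUBIC)
cv2.imwrite("pics/topcrop.png",cv2.convertScaleAbs(a,alpha=1.8))
a=cv2.resize(c[100:245,200:380],None,fx=4,fy=4,interpolation=cv2.INTER_CUBIC)
cv2.imwrite("pics/topcrop2.png",cv2.convertScaleAbs(a,alpha=1.8))
```

```text
(no output)
```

View pics/topcrop.png

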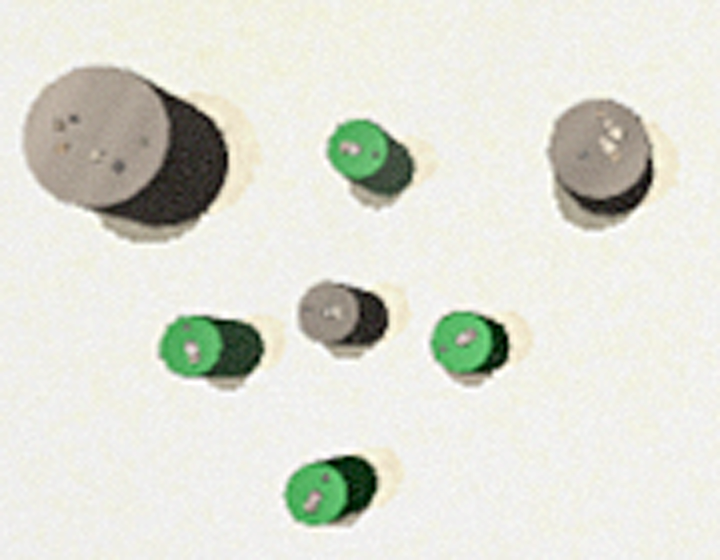

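View pics/topcrop2.png

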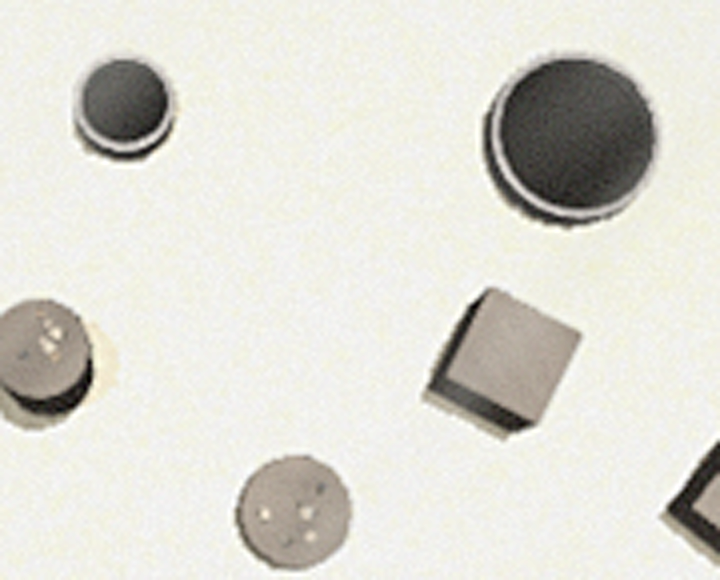

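```bash
cat >> h.py <<'E'
def ray(c,uv,z,pose=None):
    K=c["intrinsics"]
    d=np.linalg.inv(K)@np.array([uv[0],uv[1],1.])
    if "R" in c: R=np.array(c["R"]).T; o=-R@np.array(c["t"])
    else:
        from scipy.spatial.transform import Rotation as Ro
        p,q=pose; Rt=Ro.from_quat([q[1],q[2],q[3],q[0]]).as_matrix()
        T=np.array(c["tool_from_camera"]); R=Rt@T[:3,:3]; o=Rt@T[:3,3]+p
    d=R@d
    return o+d*(z-o[2])/d[2]
def rayc(c,contour,z,pose=None):
    P=np.array([ray(c,p,z,pose)[:2] for p in contour.reshape(-1,2)],float).astype(np.float32)
    # circle in the world plane
    A=np.c_[2*P,np.ones(len(P))];s=np.linalg.lstsq(A,(P.astype(float)**2).sum(1),rcond=None)[0]
    return s[:2],2*np.sqrt(s[2]+s[:2]@s[:2])
E
python3 - <<'E'
from h import *
c=np.load("top0.npy",allow_pickle=True).item();im=c["pixels"]
R=np.array(c["R"]);print("cam",-R.T@c["t"])
g=cv2.GaussianBlur(cv2.cvtColor(im,cv2.COLOR_BGR2GRAY),(3,3),0);hsv=cv2.cvtColor(im,cv2.COLOR_BGR2HSV)
for p in [(145,228),(210,188),(85,184),(273,228),(327,188),(150,188),(390,218),(148,238),(210,208)]: print(p,g[p[1],p[0]],hsv[p[1],p[0]])
sat=hsv[...,1]
m=((g>60)&(g<118)&(sat<90)).astype(np.uint8)*255
m=cv2.morphologyEx(m,cv2.MORPH_OPEN,np.ones((3,3)))
for k in cv2.findContours(m,cv2.RETR_EXTERNAL,cv2.CHAIN_APPROX_NONE)[0]:
    if cv2.contourArea(k)>100:
        print("grey",cv2.minEnclosingCircle(k),cv2.contourArea(k), [ (z,np.round(rayc(c,cv2.convexHull(k),z)[0],4),round(rayc(c,cv2.convexHull(k),z)[1],4)) for z in (.07,.08,.09,.018)])
m=((hsv[...,0]>50)&(hsv[...,0]<80)&(sat>90)&(hsv[...,2]>75)).astype(np.uint8)*255
for k in cv2.findContours(m,cv2.RETR_EXTERNAL,cv2.CHAIN_APPROX_NONE)[0]:
    if cv2.contourArea(k)>50: print("green",cv2.minEnclosingCircle(k),rayc(c,cv2.convexHull(k),.07))
m=(g<60).astype(np.uint8)*255
for k in cv2.findContours(m,cv2.RETR_EXTERNAL,cv2.CHAIN_APPROX_NONE)[0]:
    a=cv2.contourArea(k)
    if 200<a<3000:
        print("dark",cv2.minEnclosingCircle(k),a,rayc(c,cv2.convexHull(k),.02),rayc(c,cv2.convexHull(k),.008))
E
```

```text
cam [0.39801701 0.01627565 0.76540421]
(145, 228) 89 [18 36 91]
(210, 188) 83 [13 37 82]
(85, 184) 90 [16 35 95]
(273, 228) 88 [15 38 93]
(327, 188) 97 [ 15  30 101]
(150, 188) 82 [ 64 113  95]
(390, 218) 95 [18 34 97]
(148, 238) 95 [21 48 90]
(210, 208) 131 [ 30   2 138]
grey ((419.1630554199219, 367.0), 93.22039794921875) 2655.5 [(0.07, array([ 0.1613, -0.3137]), np.float64(0.3173)), (0.08, array([ 0.1647, -0.309 ]), np.float64(0.3127)), (0.09, array([ 0.1681, -0.3042]), np.float64(0.3082)), (0.018, array([ 0.1436, -0.3384]), np.float64(0.341))]
grey ((3.5, 361.5), 21.783119201660156) 170.0 [(0.07, array([0.1989, 0.4211]), np.float64(0.0727)), (0.08, array([0.2018, 0.4153]), np.float64(0.0717)), (0.09, array([0.2046, 0.4094]), np.float64(0.0707)), (0.018, array([0.184 , 0.4514]), np.float64(0.0782))]
grey ((225.43820190429688, 330.0), 44.841529846191406) 1496.5 [(0.07, array([0.2091, 0.0305]), np.float64(0.165)), (0.08, array([0.2118, 0.0303]), np.float64(0.1626)), (0.09, array([0.2145, 0.0301]), np.float64(0.1602)), (0.018, array([0.195 , 0.0315]), np.float64(0.1773))]
grey ((143.
[... 2927 characters left out ...]
.06708599354865528)) (array([0.5041189 , 0.28471618]), np.float64(0.06816599691281895))
dark ((231.0749969482422, 125.0), 10.124608993530273) 276.0 (array([0.63618789, 0.02456259]), np.float64(0.039785384011560995)) (array([0.64002212, 0.024696  ]), np.float64(0.04042587540315042))
dark ((343.537353515625, 132.78114318847656), 19.186182022094727) 1047.0 (array([ 0.62379882, -0.20365215]), np.float64(0.07694482086742718)) (array([ 0.62743361, -0.20719269]), np.float64(0.07818353252705239))
dark ((139.257568359375, 126.60389709472656), 15.444683074951172) 672.0 (array([0.63046503, 0.20762406]), np.float64(0.06033182490334189)) (array([0.63420712, 0.21070451]), np.float64(0.061303089332702856))
```

```bash
cat >> h.py <<'E'
from scipy.spatial.transform import Rotation as Ro
def plan(x,y,z,yaw=None,o=None):
    """yaw = world angle of the jaw axis (mod pi); tool down. prints rotvec and shift(mm) in tool axes"""
    o=o or ctrl.get_obs();q=o["eef_rot"];Rt=Ro.from_quat([q[1],q[2],q[3],q[0]]).as_matrix()
    cur=np.arctan2(Rt[1,1],Rt[0,1])
    if yaw is None: yaw=cur
    else: yaw=cur+(yaw-cur+np.pi/2)%np.pi-np.pi/2
    X=np.array([0,0,-1.]);Y=np.array([np.cos(yaw),np.sin(yaw),0]);T=np.c_[X,Y,np.cross(X,Y)]
    rv=Ro.from_matrix(Rt.T@T).as_rotvec();s=Rt.T@(np.array([x,y,z])-o["eef_pos"])*1000
    print("yaw now %.1f -> %.1f deg, q6 %.2f"%(np.degrees(cur),np.degrees(yaw),o["q"][5]),"turn",np.round(rv,3),"shift",np.round(s,1))
E
python3 - <<'E'
from h import *
c=np.load("top0.npy",allow_pickle=True).item()
print("thin",ray(c,(142,228),.07),"med",ray(c,(210,187),.08),"thick",ray(c,(84.2,184.2),.09))
s=np.load("side0.npy",allow_pickle=True).item()
# side view tops
a=cv2.resize(s["pixels"][140:320,130:330],None,fx=4,fy=4,interpolation=cv2.INTER_CUBIC)[:600]
cv2.imwrite("pics/sidecrop.png",cv2.convertScaleAbs(a,alpha=1.8))
R=np.array(s["R"]);K=s["intrinsics"]
def proj(P): v=K@(R@np.array(P)+s["t"]);return np.round(v[:2]/v[2],1)
for n,P in dict(thin=(*ray(c,(142,228),.07)[:2],.07),med=(*ray(c,(210,187),.08)[:2],.08),thick=(*ray(c,(84.2,184.2),.09)[:2],.09),cn=(.636,.0246,.02),cw=(.6238,-.2037,.02),cm=(.6305,.2076,.02)).items(): print(n,proj(P))
o=ctrl.get_obs();q=o["eef_rot"];print(np.round(Ro.from_quat([q[1],q[2],q[3],q[0]]).as_matrix(),3))
plan(.426,.183,.2,np.radians(-45));plan(.426,.183,.2,np.radians(45))
E
```

```text
thin [0.42697908 0.18119744 0.07      ] med [0.50100308 0.0606318  0.08      ] thick [0.50211595 0.28064686 0.09      ]
thin [249.1 246.6]
med [253.7 184.7]
thick [180.6 259.8]
cn [214.8 167. ]
cw [274.1 114.8]
cm [161.9 221.9]
[[-0.     0.303 -0.953]
 [ 0.001 -0.953 -0.303]
 [-1.    -0.001 -0.   ]]
yaw now -72.4 -> -45.0 deg, q6 -0.21 turn [-0.478 -0.001  0.001] shift [  31.5 -619.9 -461.3]
yaw now -72.4 -> -135.0 deg, q6 -0.21 turn [1.093e+00 0.000e+00 1.000e-03] shift [  31.5 -619.9 -461.3]
```

View pics/sidecrop.png

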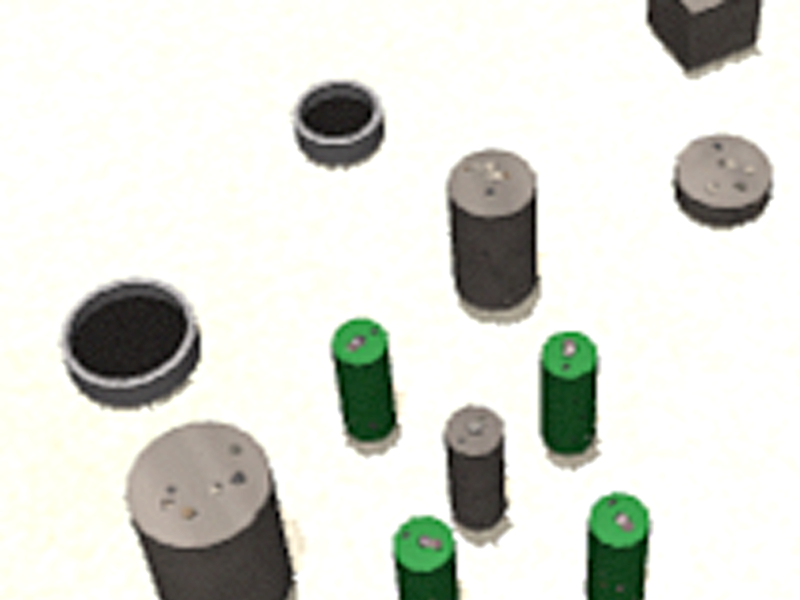

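Candidates (top picture): thin core is grey at (142,228). The green look-alikes, not to be taken, are at (150,188), (110,236), (177,235) and (140,273). Medium core is at (210,187), thick core at (84,184). The flat offcut at (273,228) is not a core. The enlarged crops and the side-view reprojection agree within about 1 px. I go for the medium core first.

Call:
servo_tool:
  targets:
    - [0,0,0,3,-42,-43,1]
    - [0,0,0,6,-84,-86,1]
    - [0,0,0,9,-126,-129,1]
    - [0,0,0,12,-168,-172,1]
    - [0,0,0,15,-210,-215,1]
    - [0,0,0,18,-252,-258,1]
    - [0,0,0,21,-294,-301,1]
    - [0,0,0,24,-336,-344,1]

```text
time_s: 1.15
eef_pos: [0.4008, -0.1213, 0.2072]
eef_rot: [0.108, 0.699, 0.109, -0.699]
wrist_force: [1.2, -1.4, -0.8]
opening: 0.995
```

Run:
```python
from h import *
print(ctrl.get_obs()["eef_pos"]);plan(.501,.0606,.2,np.radians(-72))
```

```text
[ 0.40077403 -0.12127687  0.20718905]
yaw now -72.4 -> -72.0 deg, q6 0.68 turn [-0.007 -0.001  0.001] shift [   7.4 -143.  -150.6]
```

Call:
servo_tool:
  targets:
    - [0,0,0,2,-36,-38,1]
    - [0,0,0,4,-72,-75,1]
    - [0,0,0,6,-108,-113,1]
    - [0,0,0,7,-130,-137,1]
    - [0,0,0,7,-143,-150.5,1]
    - [0,0,0,7,-143,-150.5,1]
    - [0,0,0,7,-143,-150.5,1]
    - [0,0,0,7,-143,-150.5,1]

```text
time_s: 2.15
eef_pos: [0.5007, 0.0595, 0.2005]
eef_rot: [0.108, 0.699, 0.108, -0.699]
wrist_force: [-1.1, -0.4, 0.3]
opening: 1.001
```

Run:
```python
from h import *
o=ctrl.get_obs();c=ctrl.camera("wrist");c["pose"]=(o["eef_pos"],o["eef_rot"]);np.save("w1.npy",c,allow_pickle=True)
cv2.imwrite("pics/w1.png",cv2.convertScaleAbs(c["pixels"],alpha=1.6))
plan(.501,.0606,.04,np.radians(-72),o)
```

```text
yaw now -72.5 -> -72.0 deg, q6 1.15 turn [-0.008 -0.001  0.   ] shift [160.5  -0.8  -0.5]
```

View pics/w1.png

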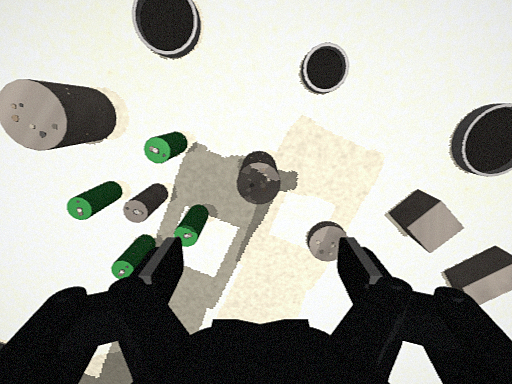

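Run:
```python
from h import *
c=np.load("w1.npy",allow_pickle=True).item()
a=c["pixels"]
cv2.imwrite("pics/w1a.png",cv2.convertScaleAbs(cv2.resize(a[20:230,200:370],None,fx=3.5,fy=2.85,interpolation=cv2.INTER_CUBIC),alpha=2.2))
for n,uv,z in (("med",(258.5,183.5),.08),("cn",(325.5,66.5),.02),("thick",(33,115),.09),("thin",(139,209),.07)): print(n,ray(c,uv,z,c["pose"]))
```

```text
med [0.50144262 0.06100969 0.08      ]
cn [0.63733471 0.02567586 0.02      ]
thick [0.50392182 0.27962314 0.09      ]
thin [0.43100317 0.17739909 0.07      ]
```

View pics/w1a.png

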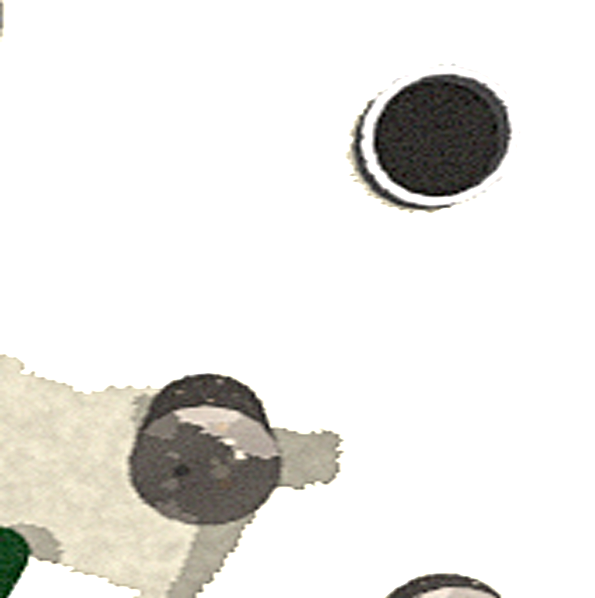

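Call:
servo_tool:
  targets:
    - [0,0,0,35,-1,-1,1]
    - [0,0,0,75,-1,-1,1]
    - [0,0,0,115,-1,-1,1]
    - [0,0,0,145,-1,-1,1]
    - [0,0,0,165,-1,-1,1]
    - [0,0,0,165,-1,-1,1]
    - [0,0,0,165,-1,-1,0.2]
    - [0,0,0,165,-1,-1,-1]

```text
time_s: 3.2
eef_pos: [0.5025, 0.0607, 0.0368]
eef_rot: [0.108, 0.7, 0.108, -0.698]
wrist_force: [-1.1, 0.4, 0.5]
opening: 0.605
```

Call:
servo_tool:
  targets:
    - [0,0,0,0,0,0,-1]
    - [0,0,0,0,0,0,-1]
    - [0,0,0,0,0,0,-1]
    - [0,0,0,0,0,0,-1]
    - [0,0,0,-5,0,0,-1]
    - [0,0,0,-12,0,0,-1]
    - [0,0,0,-20,0,0,-1]
    - [0,0,0,-20,0,0,-1]

```text
time_s: 4.2
eef_pos: [0.5032, 0.0606, 0.0577]
eef_rot: [0.108, 0.701, 0.107, -0.697]
wrist_force: [0.0, 0.5, -2.6]
opening: 0.528
```

Run:
```python
from h import *
o=ctrl.get_obs();print(o["eef_pos"],o["opening"],o["wrist_force"])
c=ctrl.camera("side");cv2.imwrite("pics/s1.png",cv2.convertScaleAbs(c["pixels"],alpha=1.6))
plan(.6305,.2085,.14,np.radians(-72),o)
```

```text
[0.50320631 0.06064404 0.05772557] 0.5277322939147037 [ 0.01499433  0.53523193 -2.61816415]
yaw now -72.5 -> -72.0 deg, q6 1.15 turn [-0.008 -0.005 -0.001] shift [ -81.6 -102.6 -166.3]
```

View pics/s1.png

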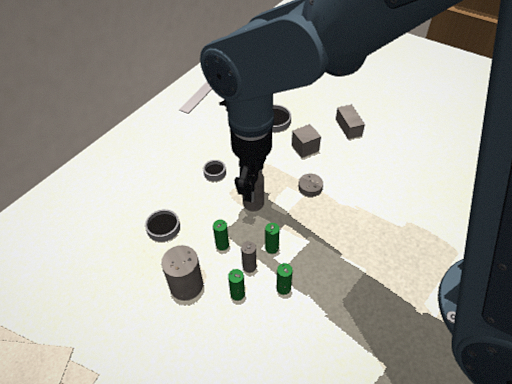

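Call:
servo_tool:
  targets:
    - [0,-0.005,0,-30,0,0,-1]
    - [0,-0.005,0,-60,-12,-20,-1]
    - [0,-0.005,0,-80,-32,-53,-1]
    - [0,-0.005,0,-82,-55,-92,-1]
    - [0,-0.005,0,-82,-77,-128,-1]
    - [0,-0.005,0,-82,-93,-155,-1]
    - [0,-0.005,0,-82,-102,-169,-1]
    - [0,-0.005,0,-82,-102,-169,-1]

```text
time_s: 5.25
eef_pos: [0.6329, 0.2096, 0.1389]
eef_rot: [-0.108, -0.698, -0.108, 0.699]
wrist_force: [-0.6, -0.3, -2.7]
opening: 0.522
```

Run:
```python
from h import *
o=ctrl.get_obs();print(o["eef_pos"],o["opening"],o["wrist_force"])
c=ctrl.camera("wrist");c["pose"]=(o["eef_pos"],o["eef_rot"]);np.save("w2.npy",c,allow_pickle=True);cv2.imwrite("pics/w2.png",cv2.convertScaleAbs(c["pixels"],alpha=1.8))
c=ctrl.camera("side");np.save("s2.npy",c,allow_pickle=True);cv2.imwrite("pics/s2.png",cv2.convertScaleAbs(cv2.resize(c["pixels"][120:270,80:280],None,fx=4,fy=4,interpolation=cv2.INTER_CUBIC),alpha=1.8))
c=ctrl.camera("top");np.save("t2.npy",c,allow_pickle=True);cv2.imwrite("pics/t2.png",cv2.convertScaleAbs(c["pixels"],alpha=1.8))
plan(.633,.2085,.14,np.radians(-72),o)
```

```text
[0.63286392 0.20959008 0.13894343] 0.5216365790139118 [-0.59394833 -0.34275165 -2.72273703]
yaw now -72.4 -> -72.0 deg, q6 1.41 turn [-0.007  0.002 -0.001] shift [-1.1  1.1  0.2]
```

View pics/w2.png

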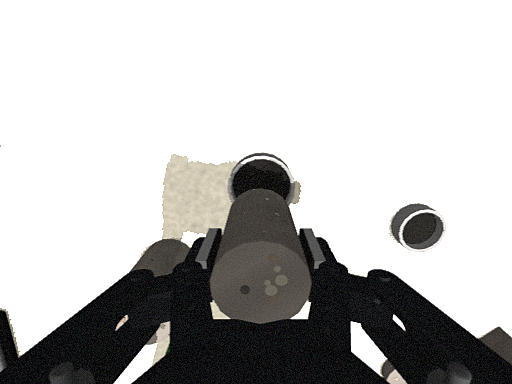

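View pics/s2.png

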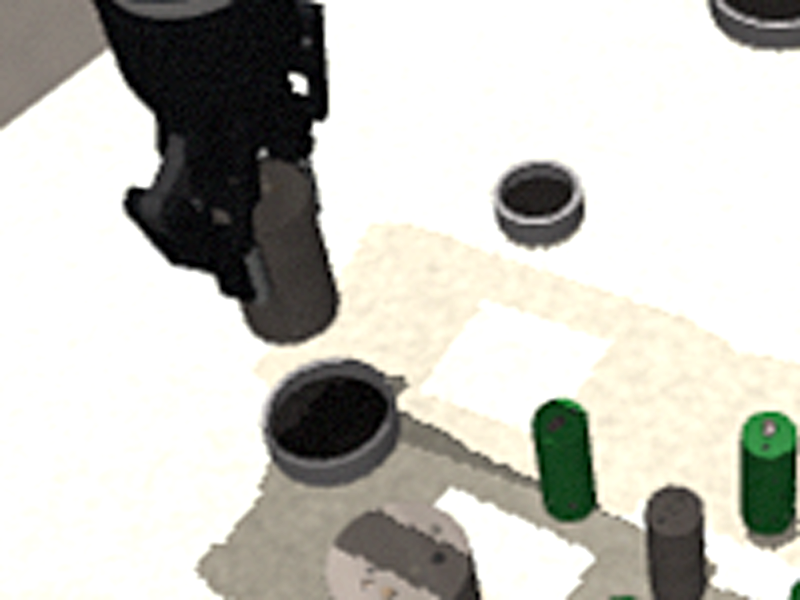

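Run:
```python
from h import *
c=np.load("w2.npy",allow_pickle=True).item()
cv2.imwrite("pics/w2a.png",cv2.convertScaleAbs(cv2.resize(c["pixels"][140:330,180:340],None,fx=4,fy=3.15,interpolation=cv2.INTER_CUBIC),alpha=2.2))
q=c["pose"][1];Rt=Ro.from_quat([q[1],q[2],q[3],q[0]]).as_matrix()
def tl(uv,z): return np.round(Rt.T@(ray(c,uv,z,c["pose"])-c["pose"][0])*1000,1)
print("far rim",tl((261.5,153.5),.02),"L",tl((230,183),.02),"R",tl((293,183),.02))
# top of core centre estimate z=.08+.138-.036
print("coretop",tl((260,270),.183))
```

```text
far rim [118.9   1.9 -32.4] L [118.9 -30.4  -2. ] R [119.   34.3  -2. ]
coretop [-44.1   0.5  -8.4]
```

View pics/w2a.png

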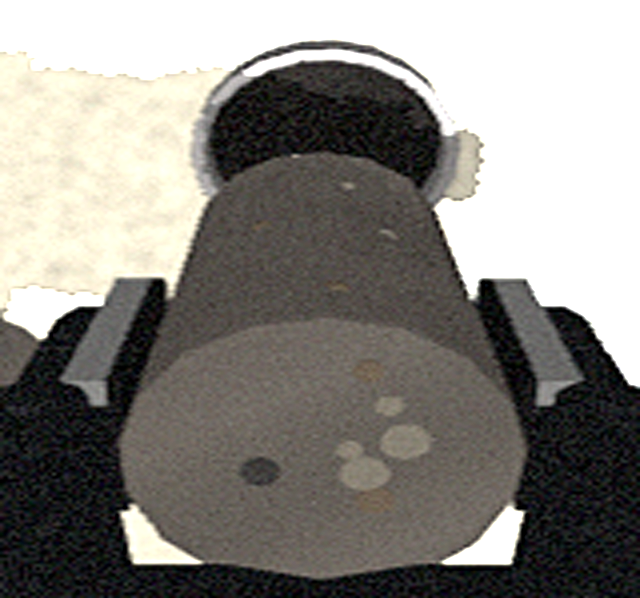

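Run:
```python
from h import *
c=np.load("w2.npy",allow_pickle=True).item()
q=c["pose"][1];Rt=Ro.from_quat([q[1],q[2],q[3],q[0]]).as_matrix()
def tl(uv,z): return np.round(Rt.T@(ray(c,uv,z,c["pose"])-c["pose"][0])*1000,1)
f=lambda x,y:(x/4+180,y/3.15+140)
zt=.1389-.036+.08
print("top far/near",tl(f(322,320),zt),tl(f(322,578),zt),"L/R",tl(f(120,450),zt),tl(f(525,450),zt))
print("bottom far",tl(f(330,153),zt-.08))
print("rim far out/in",tl(f(330,46),.02),tl(f(330,60),.02),"L/R in",tl(f(208,135),.02),tl(f(447,135),.02))
```

```text
top far/near [-44.    0.7 -22. ] [-43.9   0.8  20.2] L/R [-44.  -21.4  -1.9] [-43.9  23.   -1.9]
bottom far [ 36.    2.2 -21. ]
rim far out/in [118.9   2.9 -31.3] [118.9   2.9 -26.9] L/R in [118.9 -28.3  -2.2] [119.   33.   -2.2]
```

Call:
servo_tool:
  targets:
    - [0,0,0,15,1.5,3,-1]
    - [0,0,0,35,1.5,3,-1]
    - [0,0,0,55,1.5,3,-1]
    - [0,0,0,70,1.5,3,-1]
    - [0,0,0,80,1.5,3,-1]
    - [0,0,0,86,1.5,3,-1]
    - [0,0,0,90,1.5,3,-1]
    - [0,0,0,91,1.5,3,-1]

```text
time_s: 6.4
eef_pos: [0.6299, 0.2058, 0.0485]
eef_rot: [-0.108, -0.698, -0.107, 0.7]
wrist_force: [1.2, -0.4, -3.0]
opening: 0.529
```

Run:
```python
from h import *
o=ctrl.get_obs();print(o["eef_pos"],o["opening"],o["wrist_force"])
plan(.63,.2075,.044,None,o)
c=ctrl.camera("wrist");cv2.imwrite("pics/w3.png",cv2.convertScaleAbs(cv2.resize(c["pixels"][140:330,180:340],None,fx=3,fy=3),alpha=2.2))
c=ctrl.camera("side");cv2.imwrite("pics/s3.png",cv2.convertScaleAbs(cv2.resize(c["pixels"][150:270,100:240],None,fx=4,fy=4,interpolation=cv2.INTER_CUBIC),alpha=1.8))
```

```text
[0.62985451 0.205794   0.04849984] 0.5285715091313723 [ 1.15786092 -0.44835983 -2.98519725]
yaw now -72.5 -> -72.5 deg, q6 1.40 turn [-0.     0.002 -0.001] shift [ 4.5 -1.6 -0.7]
```

View pics/w3.png

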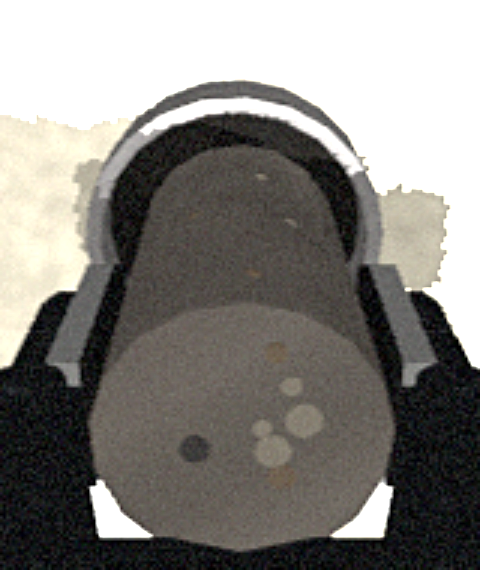

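View pics/s3.png

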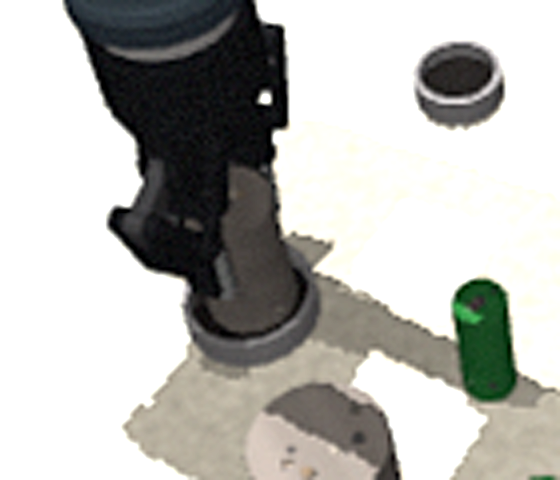

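Call:
servo_tool:
  targets:
    - [0,0,0,1,0,0,-1]
    - [0,0,0,2,0,0,-1]
    - [0,0,0,3,0,0,-1]
    - [0,0,0,3.5,0,0,-1]
    - [0,0,0,4,0,0,-1]
    - [0,0,0,4.5,0,0,-1]
    - [0,0,0,4.5,0,0,-1]
    - [0,0,0,4.5,0,0,-1]

```text
time_s: 7.5
eef_pos: [0.63, 0.2058, 0.0453]
eef_rot: [-0.108, -0.698, -0.107, 0.699]
wrist_force: [-4.5, -1.4, 7.3]
opening: 0.524
```

Call:
servo_tool:
  targets:
    - [0,0,0,-0.5,0,0,-1]
    - [0,0,0,-0.5,0,0,-0.1]
    - [0,0,0,-0.5,0,0,0.1]
    - [0,0,0,-0.5,0,0,0.5]
    - [0,0,0,-0.5,0,0,0.9]
    - [0,0,0,-10,0,0,1]
    - [0,0,0,-40,0,0,1]
    - [0,0,0,-80,0,0,1]

```text
time_s: 8.5
eef_pos: [0.6294, 0.2058, 0.1256]
eef_rot: [-0.108, -0.698, -0.107, 0.7]
wrist_force: [-0.2, 0.0, -0.1]
opening: 0.996
```

Run:
```python
from h import *
o=ctrl.get_obs();print(o["eef_pos"],o["opening"],o["wrist_force"])
c=ctrl.camera("side");cv2.imwrite("pics/s4.png",cv2.convertScaleAbs(cv2.resize(c["pixels"][120:320,80:280],None,fx=3,fy=3,interpolation=cv2.INTER_CUBIC),alpha=1.8))
print("above thick:");plan(.502,.281,.19,np.radians(-72),o)
```

```text
[0.62938402 0.20582356 0.1256158 ] 0.9955556737374215 [-0.18183034  0.03249033 -0.14765311]
above thick:
yaw now -72.5 -> -72.0 deg, q6 1.40 turn [-0.009  0.004 -0.001] shift [ -64.1 -110.    99.1]
```

View pics/s4.png

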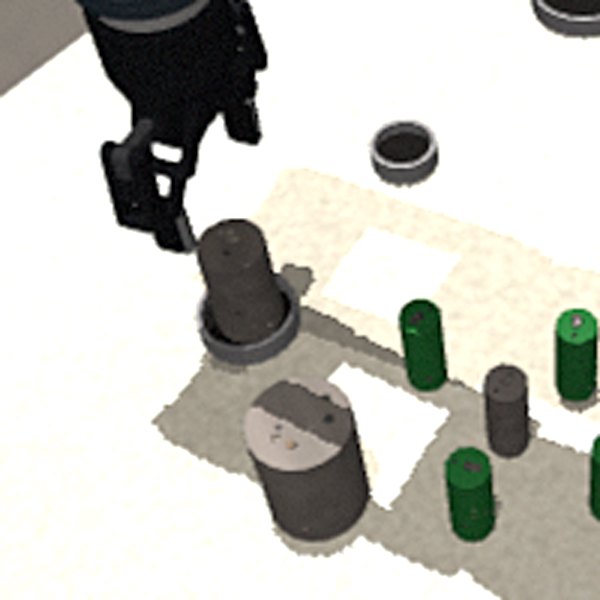

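Call:
servo_tool:
  targets:
    - [0,0,0,-30,0,0,1]
    - [0,0,0,-55,-20,18,1]
    - [-0.01,0.004,0,-64,-55,50,1]
    - [-0.01,0.004,0,-64,-85,77,1]
    - [-0.01,0.004,0,-64,-105,94,1]
    - [-0.01,0.004,0,-64,-110,98,1]
    - [-0.01,0.004,0,-64,-110,98,1]
    - [-0.01,0.004,0,-64,-110,98,1]

```text
time_s: 9.55
eef_pos: [0.5074, 0.2814, 0.1962]
eef_rot: [0.111, 0.702, 0.11, -0.694]
wrist_force: [-0.2, 0.4, -0.5]
opening: 0.994
```

Run:
```python
from h import *
o=ctrl.get_obs();c=ctrl.camera("wrist");c["pose"]=(o["eef_pos"],o["eef_rot"]);np.save("w5.npy",c,allow_pickle=True)
cv2.imwrite("pics/w5.png",cv2.convertScaleAbs(c["pixels"],alpha=1.8))
plan(.503,.2805,.04,np.radians(-72),o)
```

```text
yaw now -72.0 -> -72.0 deg, q6 1.56 turn [ 0.001 -0.011 -0.003] shift [156.1  -1.    6.1]
```

View pics/w5.png

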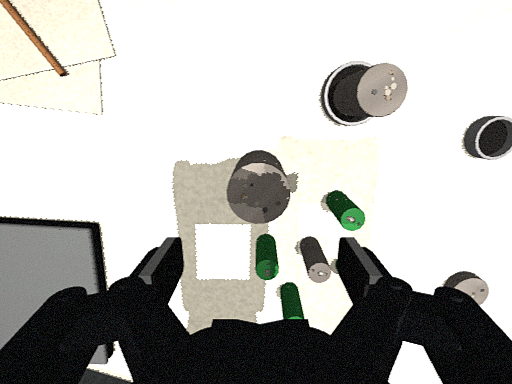

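Run:
```python
from h import *
c=np.load("w5.npy",allow_pickle=True).item()
for uv in ((227,193),(291,193),(259,163.5),(259,223)): print(ray(c,uv,.09,c["pose"]))
```

```text
[0.49421745 0.3105405  0.09      ]
[0.51375849 0.25044037 0.09      ]
[0.53203282 0.2896079  0.09      ]
[0.47348736 0.27059427 0.09      ]
```

Call:
servo_tool:
  targets:
    - [0,-0.01,0,30,-1,3,1]
    - [0,-0.01,0,65,-1,6,1]
    - [0,-0.01,0,100,-1,6,1]
    - [0,-0.01,0,130,-1,6,1]
    - [0,-0.01,0,150,-1,6,1]
    - [0,-0.01,0,160,-1,6,1]
    - [0,-0.01,0,162,-1,6,1]
    - [0,-0.01,0,162,-1,6,0.6]

```text
time_s: 10.6
eef_pos: [0.5038, 0.2807, 0.0349]
eef_rot: [0.112, 0.699, 0.11, -0.697]
wrist_force: [0.0, -0.6, 0.1]
opening: 0.818
```

Call:
servo_tool:
  targets:
    - [0,0,0,0,0,0,-1]
    - [0,0,0,0,0,0,-1]
    - [0,0,0,0,0,0,-1]
    - [0,0,0,0,0,0,-1]
    - [0,0,0,0,0,0,-1]
    - [0,0,0,-5,0,0,-1]
    - [0,0,0,-15,0,0,-1]
    - [0,0,0,-20,0,0,-1]

```text
time_s: 11.6
eef_pos: [0.5037, 0.2807, 0.0552]
eef_rot: [0.112, 0.699, 0.11, -0.697]
wrist_force: [-0.1, -0.5, -6.3]
opening: 0.731
```

Run:
```python
from h import *
o=ctrl.get_obs();print(o["eef_pos"],o["opening"],o["wrist_force"])
c=ctrl.camera("wrist");cv2.imwrite("pics/w6.png",cv2.convertScaleAbs(c["pixels"],alpha=2))
plan(.55,.04,.17,np.radians(-72),o)
plan(.624,-.204,.17,np.radians(-72),o)
```

```text
[0.50372618 0.28067447 0.05520708] 0.7306265893418434 [-0.12675554 -0.49431346 -6.34581812]
yaw now -72.0 -> -72.0 deg, q6 1.56 turn [ 0.001 -0.002 -0.003] shift [-114.1  243.5   30.2]
yaw now -72.0 -> -72.0 deg, q6 1.56 turn [ 0.001 -0.002 -0.003] shift [-113.3  498.5   35.4]
```

View pics/w6.png

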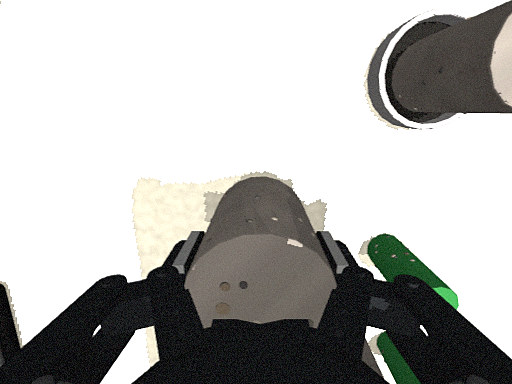

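Call:
servo_tool:
  targets:
    - [0,0,0,-25,0,0,-1]
    - [0,0,0,-60,0,0,-1]
    - [0,0,0,-95,10,1,-1]
    - [0,0,0,-113,40,4,-1]
    - [0,0,0,-113,80,7,-1]
    - [0,0,0,-113,125,10,-1]
    - [0,0,0,-113,170,13,-1]
    - [0,0,0,-113,215,16,-1]

```text
time_s: 12.65
eef_pos: [0.555, 0.0703, 0.1694]
eef_rot: [0.112, 0.7, 0.11, -0.697]
wrist_force: [0.2, -0.0, -6.7]
opening: 0.739
```

Call:
servo_tool:
  targets:
    - [0,0,0,0,45,3,-1]
    - [0,0,0,0,90,6,-1]
    - [0,0,0,0,135,9,-1]
    - [0,0,0,0,175,12,-1]
    - [0,0,0,0,210,14,-1]
    - [0,0,0,0,235,16,-1]
    - [0,0,0,0,250,18,-1]
    - [0,0,0,0,255,18,-1]

```text
time_s: 13.65
eef_pos: [0.6167, -0.178, 0.1698]
eef_rot: [0.111, 0.7, 0.11, -0.697]
wrist_force: [0.2, 0.8, -7.6]
opening: 0.734
```

Run:
```python
from h import *
o=ctrl.get_obs();print(o["eef_pos"],o["opening"],o["wrist_force"])
plan(.624,-.204,.14,np.radians(-72),o)
```

```text
[ 0.61669169 -0.17801044  0.16984645] 0.7343836380308778 [ 0.15295331  0.84891322 -7.56642147]
yaw now -72.0 -> -72.0 deg, q6 0.79 turn [ 0.    -0.003 -0.002] shift [29.9 26.9  1.2]
```

Call:
servo_tool:
  targets:
    - [0,-0.003,0,5,8,1,-1]
    - [0,-0.003,0,12,17,1,-1]
    - [0,-0.003,0,20,25,1,-1]
    - [0,-0.003,0,27,27,1,-1]
    - [0,-0.003,0,30,27,1,-1]
    - [0,-0.003,0,30,27,1,-1]
    - [0,-0.003,0,30,27,1,-1]
    - [0,-0.003,0,30,27,1,-1]

```text
time_s: 14.65
eef_pos: [0.6244, -0.204, 0.1404]
eef_rot: [0.112, 0.699, 0.11, -0.698]
wrist_force: [0.0, -0.6, -7.0]
opening: 0.74
```

Run:
```python
from h import *
o=ctrl.get_obs();print(o["eef_pos"],o["opening"],o["wrist_force"])
c=ctrl.camera("wrist");c["pose"]=(o["eef_pos"],o["eef_rot"]);np.save("w7.npy",c,allow_pickle=True)
cv2.imwrite("pics/w7.png",cv2.convertScaleAbs(cv2.resize(c["pixels"][140:330,160:360],None,fx=4,fy=3.15,interpolation=cv2.INTER_CUBIC),alpha=2.2))
c=ctrl.camera("side");cv2.imwrite("pics/s7.png",cv2.convertScaleAbs(cv2.resize(c["pixels"][20:170,210:380],None,fx=4,fy=4,interpolation=cv2.INTER_CUBIC),alpha=1.8))
```

```text
[ 0.62444193 -0.20396823  0.140374  ] 0.7397929835087957 [ 5.75575616e-03 -6.40190374e-01 -6.97884612e+00]
```

View pics/w7.png

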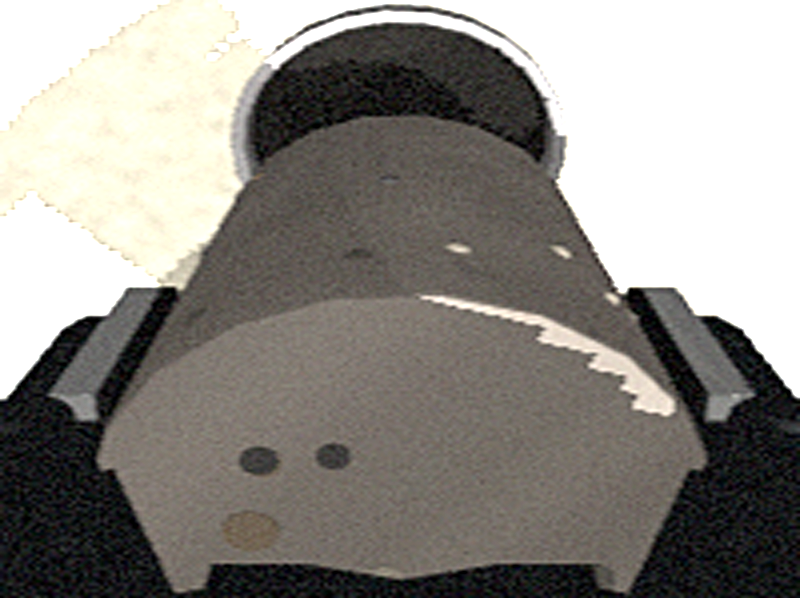

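View pics/s7.png

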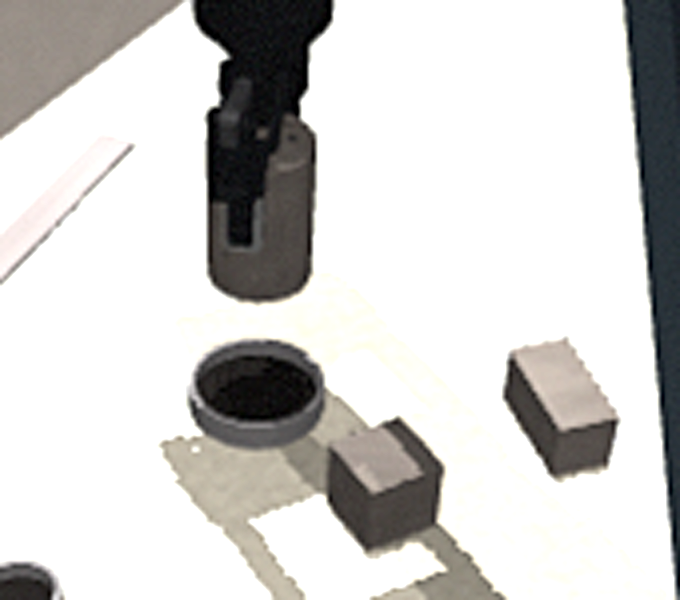

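Run:
```python
from h import *
c=np.load("w7.npy",allow_pickle=True).item()
q=c["pose"][1];Rt=Ro.from_quat([q[1],q[2],q[3],q[0]]).as_matrix()
def tl(uv,z): return np.round(Rt.T@(ray(c,uv,z,c["pose"])-c["pose"][0])*1000,1)
f=lambda x,y:(x/4+160,y/3.15+140)
zt=.1404-.0345+.09
print("top far",tl(f(385,300),zt),"L/R",tl(f(100,460),zt),tl(f(705,460),zt))
print("bottom far",tl(f(405,116),zt-.09),"L/R",tl(f(258,180),zt-.09),tl(f(555,180),zt-.09))
print("rim far out/in",tl(f(400,10),.02),tl(f(400,24),.02),"L/R in",tl(f(250,128),.02),tl(f(555,128),.02),"out",tl(f(233,128),.02),tl(f(567,128),.02))
```

```text
top far [-55.5  -0.8 -30.7] L/R [-55.6 -28.6  -9. ] [-55.4  30.2  -8.9]
bottom far [ 34.5   1.3 -29.9] L/R [ 34.4 -24.6 -15.1] [ 34.6  27.9 -15.1]
rim far out/in [120.4   0.4 -42.4] [120.4   0.4 -38. ] L/R in [120.3 -38.2  -4.2] [120.5  40.3  -4.1] out [120.3 -42.5  -4.2] [120.5  43.4  -4.1]
```

Call:
servo_tool:
  targets:
    - [0,0,0,15,0,0,-1]
    - [0,0,0,35,0,0,-1]
    - [0,0,0,55,0,0,-1]
    - [0,0,0,70,0,0,-1]
    - [0,0,0,80,0,0,-1]
    - [0,0,0,87,0,0,-1]
    - [0,0,0,91,0,0,-1]
    - [0,0,0,93,0,0,-1]

```text
time_s: 15.75
eef_pos: [0.6248, -0.2044, 0.0475]
eef_rot: [0.112, 0.699, 0.11, -0.698]
wrist_force: [0.0, -0.2, -6.0]
opening: 0.737
```

Run:
```python
from h import *
o=ctrl.get_obs();print(o["eef_pos"],o["opening"],o["wrist_force"])
c=ctrl.camera("side");cv2.imwrite("pics/s8.png",cv2.convertScaleAbs(cv2.resize(c["pixels"][20:170,210:380],None,fx=4,fy=4,interpolation=cv2.INTER_CUBIC),alpha=1.8))
```

```text
[ 0.62475747 -0.20436118  0.04751597] 0.7366997802132567 [ 0.01346989 -0.15829173 -6.04976678]
```

View pics/s8.png

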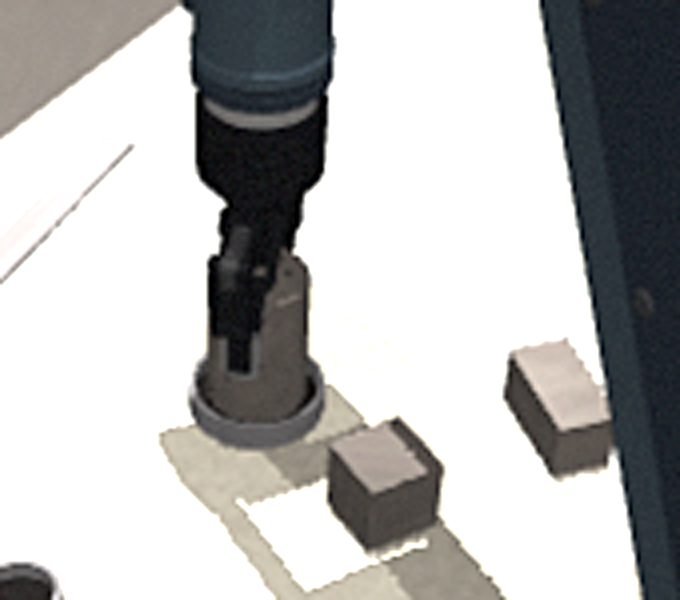

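Inside the cup and centred. I lower it slowly onto the rubber floor.

Call:
servo_tool:
  targets:
    - [0,0,0,1,0,0,-1]
    - [0,0,0,2,0,0,-1]
    - [0,0,0,3,0,0,-1]
    - [0,0,0,3.5,0,0,-1]
    - [0,0,0,4,0,0,-1]
    - [0,0,0,4.5,0,0,-1]
    - [0,0,0,4.5,0,0,-1]
    - [0,0,0,4.5,0,0,-1]

```text
time_s: 16.8
eef_pos: [0.6246, -0.2044, 0.0438]
eef_rot: [0.112, 0.699, 0.11, -0.698]
wrist_force: [-4.0, 1.9, 3.1]
opening: 0.732
```

Call:
servo_tool:
  targets:
    - [0,0,0,-0.3,0,0,-1]
    - [0,0,0,-0.3,0,0,0.45]
    - [0,0,0,-0.3,0,0,0.6]
    - [0,0,0,-0.3,0,0,0.9]
    - [0,0,0,-0.3,0,0,1]
    - [0,0,0,-10,0,0,1]
    - [0,0,0,-40,0,0,1]
    - [0,0,0,-80,0,0,1]

```text
time_s: 17.8
eef_pos: [0.6239, -0.2038, 0.1243]
eef_rot: [-0.111, -0.698, -0.11, 0.699]
wrist_force: [0.8, -0.8, 0.0]
opening: 1.001
```

Run:
```python
from h import *
o=ctrl.get_obs();print(o["eef_pos"],o["opening"],o["wrist_force"])
c=ctrl.camera("side");cv2.imwrite("pics/s9.png",cv2.convertScaleAbs(cv2.resize(c["pixels"][20:170,210:380],None,fx=4,fy=4,interpolation=cv2.INTER_CUBIC),alpha=1.8))
plan(.44,.16,.2,np.radians(-45),o)
```

```text
[ 0.62394463 -0.20381008  0.12425151] 1.0010426383176545 [ 0.76755288 -0.7647805   0.02504886]
yaw now -72.0 -> -45.0 deg, q6 0.76 turn [-0.471  0.001 -0.002] shift [ -76.4 -402.7   62.4]
```

View pics/s9.png

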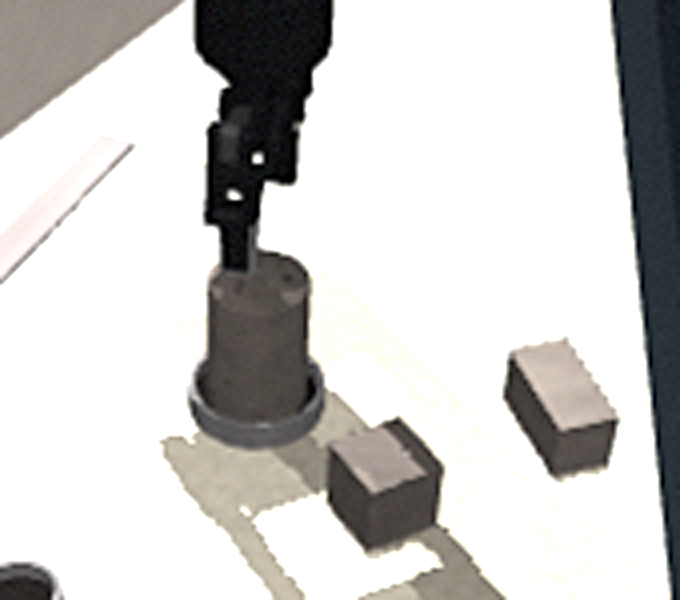

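Call:
servo_tool:
  targets:
    - [0,0,0,-30,0,0,1]
    - [-0.05,0,0,-60,-30,5,1]
    - [-0.12,0,0,-76,-75,12,0.8]
    - [-0.2,0,0,-76,-125,20,0.6]
    - [-0.28,0,0,-76,-175,28,0.4]
    - [-0.36,0,0,-76,-225,36,0.3]
    - [-0.44,0,0,-76,-275,44,0.2]
    - [-0.471,0,0,-76,-325,51,0.2]

```text
time_s: 18.85
eef_pos: [0.4771, 0.0895, 0.2053]
eef_rot: [0.275, 0.656, 0.267, -0.65]
wrist_force: [0.2, 0.4, 0.1]
opening: 0.599
```

Run:
```python
from h import *
o=ctrl.get_obs();print(o["eef_pos"],o["opening"])
plan(.428,.18,.17,np.radians(-45),o)
```

```text
[0.47711886 0.08950795 0.20525539] 0.5991030295360507
yaw now -44.9 -> -45.0 deg, q6 0.73 turn [ 0.002 -0.003 -0.013] shift [ 34.1 -99.1 -29.3]
```

Call:
servo_tool:
  targets:
    - [0,0,-0.006,8,-25,-7,0.2]
    - [0,-0.003,-0.013,18,-55,-16,0.2]
    - [0,-0.003,-0.013,28,-80,-24,0.2]
    - [0,-0.003,-0.013,34,-95,-28,0.2]
    - [0,-0.003,-0.013,34,-99,-29,0.2]
    - [0,-0.003,-0.013,34,-99,-29,0.2]
    - [0,-0.003,-0.013,34,-99,-29,0.2]
    - [0,-0.003,-0.013,34,-99,-29,0.2]

```text
time_s: 19.85
eef_pos: [0.4283, 0.1792, 0.1703]
eef_rot: [0.271, 0.653, 0.271, -0.653]
wrist_force: [-0.1, 0.9, -0.7]
opening: 0.6
```

Run:
```python
from h import *
o=ctrl.get_obs();c=ctrl.camera("wrist");c["pose"]=(o["eef_pos"],o["eef_rot"]);np.save("w10.npy",c,allow_pickle=True)
cv2.imwrite("pics/w10.png",cv2.convertScaleAbs(cv2.resize(c["pixels"][100:300,160:360],None,fx=3,fy=3,interpolation=cv2.INTER_CUBIC),alpha=2))
print(o["eef_pos"]);plan(.428,.18,.04,np.radians(-45),o)
```

```text
[0.42834212 0.17921647 0.17033894]
yaw now -45.0 -> -45.0 deg, q6 0.92 turn [ 0.001 -0.     0.   ] shift [130.3  -0.8  -0.3]
```

View pics/w10.png

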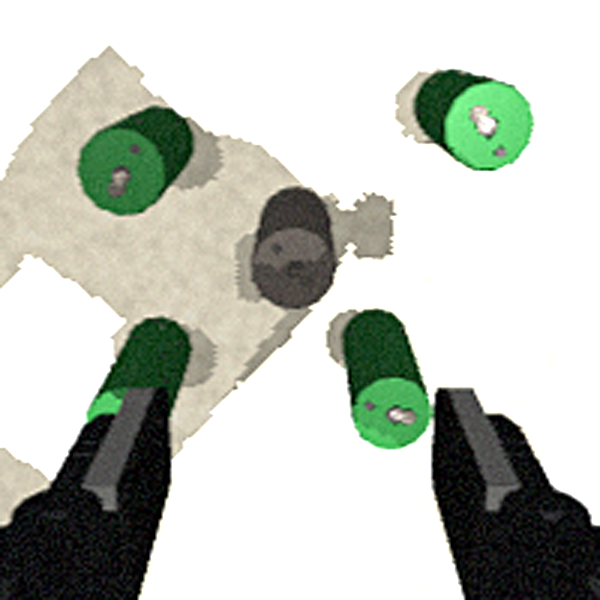

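Run:
```python
from h import *
c=np.load("w10.npy",allow_pickle=True).item()
q=c["pose"][1];Rt=Ro.from_quat([q[1],q[2],q[3],q[0]]).as_matrix()
for n,p in dict(thin=(293.5,267.5),g1=(122,171),g2=(488,124),g3=(389,411),g4=(100,410)).items():
    P=ray(c,(p[0]/3+160,p[1]/3+100),.07,c["pose"]);print(n,np.round(P,4),np.round(Rt.T@(P-c["pose"][0])*1000,1))
```

```text
thin [0.4276 0.1813 0.07  ] [100.3  -1.9  -1. ]
g1 [0.4122 0.2406 0.07  ] [100.3 -54.8 -32. ]
g2 [0.5016 0.1717 0.07  ] [100.3  57.1 -46.4]
g3 [0.4146 0.1226 0.07  ] [100.3  30.3  49.8]
g4 [0.3455 0.192  0.07  ] [100.3 -67.6  49.5]
```

Call:
servo_tool:
  targets:
    - [0,0,0,20,-2,-1,0.1]
    - [0,0,0,50,-2,-1,0.1]
    - [0,0,0,80,-2,-1,0.1]
    - [0,0,0,105,-2,-1,0.1]
    - [0,0,0,123,-2,-1,0.1]
    - [0,0,0,133,-2,-1,0.1]
    - [0,0,0,135,-2,-1,0.1]
    - [0,0,0,135,-2,-1,0.1]

```text
time_s: 20.9
eef_pos: [0.428, 0.1814, 0.0358]
eef_rot: [0.271, 0.653, 0.271, -0.653]
wrist_force: [1.0, 0.6, -0.5]
opening: 0.553
```

Call:
servo_tool:
  targets:
    - [0,0,0,0,0,0,-0.2]
    - [0,0,0,0,0,0,-1]
    - [0,0,0,0,0,0,-1]
    - [0,0,0,0,0,0,-1]
    - [0,0,0,0,0,0,-1]
    - [0,0,0,-5,0,0,-1]
    - [0,0,0,-15,0,0,-1]
    - [0,0,0,-20,0,0,-1]

```text
time_s: 21.9
eef_pos: [0.4283, 0.1815, 0.0566]
eef_rot: [0.271, 0.654, 0.271, -0.653]
wrist_force: [0.3, -0.4, -1.8]
opening: 0.314
```

Run:
```python
from h import *
o=ctrl.get_obs();print(o["eef_pos"],o["opening"],o["wrist_force"])
c=ctrl.camera("side");cv2.imwrite("pics/s11.png",cv2.convertScaleAbs(cv2.resize(c["pixels"][150:310,180:330],None,fx=3.7,fy=3.7),alpha=1.8))
c=ctrl.camera("wrist");cv2.imwrite("pics/w11.png",cv2.convertScaleAbs(c["pixels"],alpha=2))
plan(.636,.0245,.15,np.radians(-45),o)
```

```text
[0.42831779 0.18149842 0.05655932] 0.31365392126419517 [ 0.28096473 -0.41814982 -1.81541482]
yaw now -44.9 -> -45.0 deg, q6 0.93 turn [ 0.001 -0.001 -0.001] shift [-93.2 258.  -35.7]
```

View pics/s11.png

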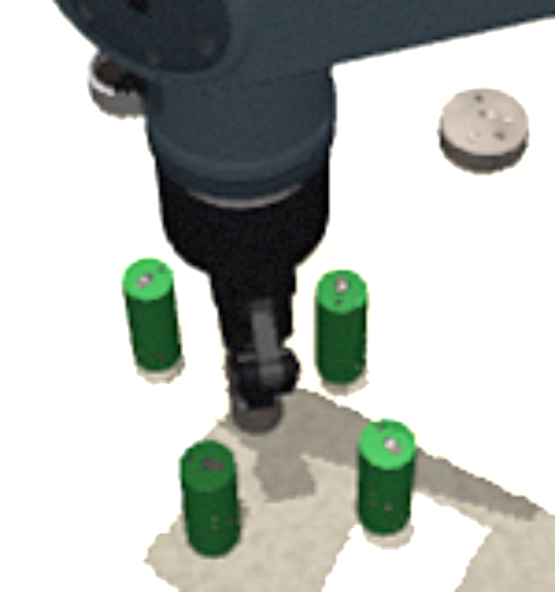

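View pics/w11.png

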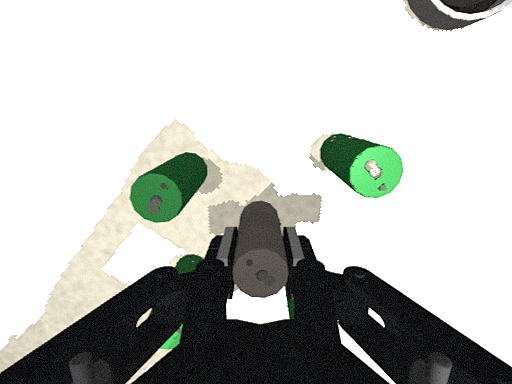

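Call:
servo_tool:
  targets:
    - [0,0,0,-25,0,0,-1]
    - [0,0,0,-55,0,0,-1]
    - [0,0,0,-83,10,-2,-1]
    - [0,0,0,-93,40,-6,-1]
    - [0,0,0,-93,80,-11,-1]
    - [0,0,0,-93,125,-17,-1]
    - [0,0,0,-93,170,-23,-1]
    - [0,0,0,-93,205,-28,-1]

```text
time_s: 23.0
eef_pos: [0.5944, 0.0551, 0.1496]
eef_rot: [0.271, 0.654, 0.27, -0.653]
wrist_force: [-0.6, 0.7, -0.7]
opening: 0.312
```

Run:
```python
from h import *
o=ctrl.get_obs();print(o["eef_pos"],o["opening"],o["wrist_force"])
plan(.636,.0245,.135,np.radians(-45),o)
```

```text
[0.59436429 0.0551488  0.14955306] 0.3124535064840613 [-0.58779222  0.74868028 -0.74655655]
yaw now -45.0 -> -45.0 deg, q6 0.68 turn [ 0.    -0.002 -0.001] shift [14.6 51.1 -7.7]
```

Call:
servo_tool:
  targets:
    - [0,-0.002,0,3,20,-3,-1]
    - [0,-0.002,0,8,36,-6,-1]
    - [0,-0.002,0,13,47,-7,-1]
    - [0,-0.002,0,15,51,-8,-1]
    - [0,-0.002,0,15,51,-8,-1]
    - [0,-0.002,0,15,51,-8,-1]
    - [0,-0.002,0,15,51,-8,-1]
    - [0,-0.002,0,15,51,-8,-1]

```text
time_s: 24.0
eef_pos: [0.6361, 0.025, 0.1349]
eef_rot: [0.271, 0.653, 0.27, -0.653]
wrist_force: [0.3, -0.7, -1.3]
opening: 0.31
```

Run:
```python
from h import *
o=ctrl.get_obs();print(o["eef_pos"],o["opening"],o["wrist_force"])
c=ctrl.camera("wrist");c["pose"]=(o["eef_pos"],o["eef_rot"]);np.save("w12.npy",c,allow_pickle=True)
cv2.imwrite("pics/w12.png",cv2.convertScaleAbs(cv2.resize(c["pixels"][140:330,180:340],None,fx=4,fy=3.15,interpolation=cv2.INTER_CUBIC),alpha=2.2))
```

```text
[0.63606082 0.02499157 0.1348622 ] 0.30993365156497776 [ 0.25110102 -0.65449885 -1.2753592 ]
```

View pics/w12.png

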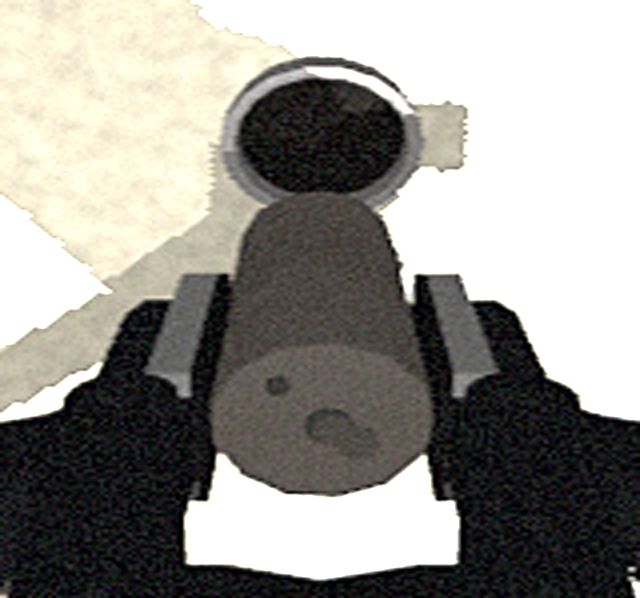

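Run:
```python
from h import *
c=np.load("w12.npy",allow_pickle=True).item()
q=c["pose"][1];Rt=Ro.from_quat([q[1],q[2],q[3],q[0]]).as_matrix()
def tl(uv,z): return np.round(Rt.T@(ray(c,uv,z,c["pose"])-c["pose"][0])*1000,1)
f=lambda x,y:(x/4+180,y/3.15+140)
zb=.1349-.0355
print("top far/near",tl(f(322,345),zb+.07),tl(f(322,494),zb+.07),"L/R",tl(f(210,412),zb+.07),tl(f(433,412),zb+.07))
print("bottom far",tl(f(315,193),zb))
print("rim far out/in",tl(f(320,64),.02),tl(f(320,80),.02),"near in",tl(f(320,194),.02),"L/R in",tl(f(238,138),.02),tl(f(405,138),.02),"out",tl(f(223,138),.02),tl(f(420,138),.02))
```

```text
top far/near [-34.5   0.5 -12.7] [-34.5   0.5  13.2] L/R [-34.6 -12.7  -1.5] [-34.5  13.6  -1.5]
bottom far [ 35.5  -0.7 -11.5]
rim far out/in [ 1.149e+02  1.000e-01 -2.620e+01] [ 1.149e+02  1.000e-01 -2.120e+01] near in [1.149e+02 1.000e-01 1.680e+01] L/R in [114.8 -20.6  -2.2] [114.9  21.6  -2.2] out [114.8 -24.4  -2.2] [114.9  25.4  -2.2]
```

Call:
servo_tool:
  targets:
    - [0,0,0,15,0.5,0,-1]
    - [0,0,0,35,0.5,0,-1]
    - [0,0,0,52,0.5,0,-1]
    - [0,0,0,66,0.5,0,-1]
    - [0,0,0,76,0.5,0,-1]
    - [0,0,0,82,0.5,0,-1]
    - [0,0,0,85,0.5,0,-1]
    - [0,0,0,86,0.5,0,-1]

```text
time_s: 25.05
eef_pos: [0.6368, 0.0244, 0.0491]
eef_rot: [0.271, 0.654, 0.27, -0.653]
wrist_force: [-0.1, -0.7, -0.8]
opening: 0.31
```

Run:
```python
from h import *
o=ctrl.get_obs();print(o["eef_pos"],o["opening"],o["wrist_force"])
c=ctrl.camera("wrist");cv2.imwrite("pics/w13.png",cv2.convertScaleAbs(cv2.resize(c["pixels"][140:330,180:340],None,fx=3,fy=3,interpolation=cv2.INTER_CUBIC),alpha=2.2))
c=ctrl.camera("side");cv2.imwrite("pics/s13.png",cv2.convertScaleAbs(cv2.resize(c["pixels"][90:240,130:300],None,fx=4,fy=4,interpolation=cv2.INTER_CUBIC),alpha=1.8))
```

```text
[0.63682365 0.02443893 0.04912906] 0.3099227331465815 [-0.14285231 -0.68844717 -0.84607279]
```

View pics/w13.png

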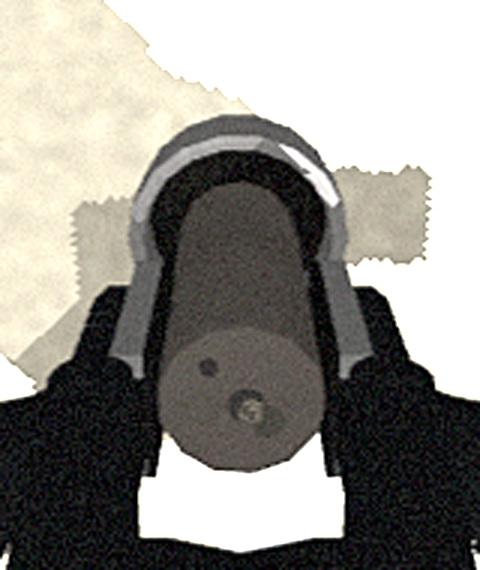

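View pics/s13.png

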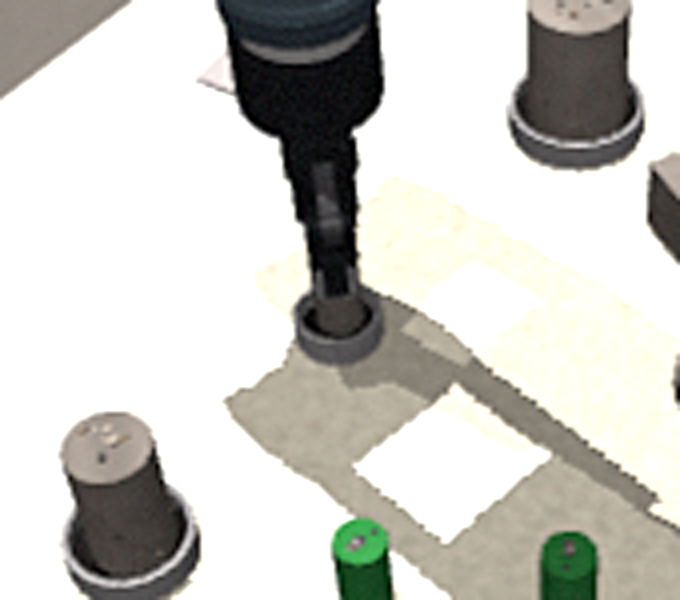

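Call:
servo_tool:
  targets:
    - [0,0,0,1,0,0,-1]
    - [0,0,0,2,0,0,-1]
    - [0,0,0,3,0,0,-1]
    - [0,0,0,4,0,0,-1]
    - [0,0,0,4.5,0,0,-1]
    - [0,0,0,5,0,0,-1]
    - [0,0,0,5.5,0,0,-1]
    - [0,0,0,5.5,0,0,-1]

```text
time_s: 26.15
eef_pos: [0.6369, 0.0246, 0.0447]
eef_rot: [0.271, 0.654, 0.27, -0.653]
wrist_force: [-4.4, 0.5, 6.3]
opening: 0.311
```

Call:
servo_tool:
  targets:
    - [0,0,0,-0.5,0,0,-1]
    - [0,0,0,-0.5,0,0,-0.4]
    - [0,0,0,-0.5,0,0,-0.2]
    - [0,0,0,-0.5,0,0,0.1]
    - [0,0,0,-0.5,0,0,0.5]
    - [0,0,0,-8,0,0,0.5]
    - [0,0,0,-35,0,0,0.5]
    - [0,0,0,-75,0,0,0.5]

```text
time_s: 27.15
eef_pos: [0.6358, 0.0247, 0.1195]
eef_rot: [-0.271, -0.653, -0.271, 0.654]
wrist_force: [0.2, -0.0, 0.0]
opening: 0.749
```

Run:
```python
from h import *
o=ctrl.get_obs();print(o["eef_pos"],o["opening"]);plan(.45,-.03,.25,None,o)
```

```text
[0.63575405 0.02473706 0.11954202] 0.748808768367777
yaw now -45.0 -> -45.0 deg, q6 0.64 turn [0.    0.001 0.   ] shift [-130.2  -92.8  170.2]
```

Back the arm off so the top camera sees all the cups.

Call:
servo_tool:
  targets:
    - [0,0,0,-40,0,0,0.5]
    - [0,0,0,-85,-5,10,0.5]
    - [0,0,0,-125,-20,40,0.5]
    - [0,0,0,-130,-45,80,0.5]
    - [0,0,0,-130,-65,120,0.5]
    - [0,0,0,-130,-85,155,0.5]
    - [0,0,0,-130,-93,170,0.5]
    - [0,0,0,-130,-93,170,0.5]

```text
time_s: 28.15
eef_pos: [0.4495, -0.03, 0.2507]
eef_rot: [0.271, 0.653, 0.27, -0.653]
wrist_force: [0.2, 0.8, -1.1]
opening: 0.748
```

Run:
```python
from h import *
o=ctrl.get_obs();print(o["eef_pos"],o["wrist_force"])
for n in ("top","side","wrist"):
    c=ctrl.camera(n);c["pose"]=(o["eef_pos"],o["eef_rot"]);np.save(n+"9.npy",c,allow_pickle=True)
    cv2.imwrite(f"pics/{n}9.png",cv2.convertScaleAbs(c["pixels"],alpha=1.8))
```

```text
[ 0.44950524 -0.02998136  0.2506567 ] [ 0.24863826  0.77096255 -1.08004455]
```

View pics/top9.png

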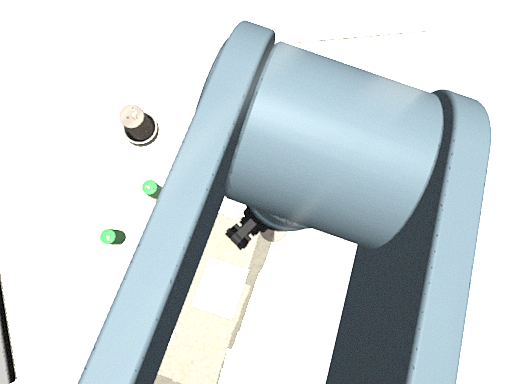

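View pics/side9.png

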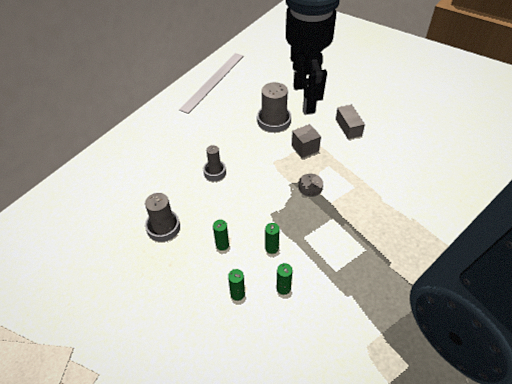

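View pics/wrist9.png

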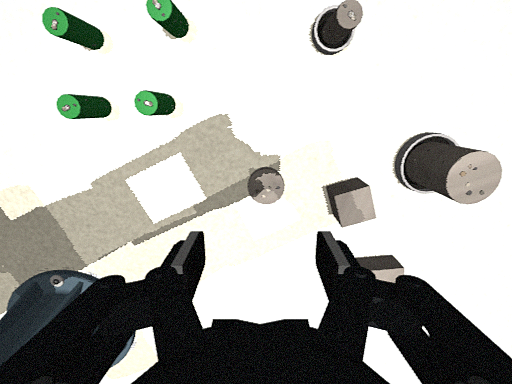

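Run:
```python
from h import *
s=np.load("side9.npy",allow_pickle=True).item();s0=np.load("side0.npy",allow_pickle=True).item()
R=np.array(s["R"]);K=s["intrinsics"]
def crop(x0,y0,w,h,im): return cv2.resize(im[y0:y0+h,x0:x0+w],(390,390),interpolation=cv2.INTER_CUBIC)
im=s["pixels"]
a=np.hstack([crop(185,130,60,60,im),crop(130,180,65,65,im)])
cv2.imwrite("pics/f1.png",cv2.convertScaleAbs(a,alpha=2))
cv2.imwrite("pics/f2.png",cv2.convertScaleAbs(crop(240,75,65,65,im),alpha=2))
d=cv2.absdiff(s["pixels"],s0["pixels"]).max(2)
for n,(x,y) in dict(cube=(306,140),prism=(350,121),offcut=(311,184)).items(): print(n,(d[y-14:y+14,x-14:x+14]>40).mean())
```

```text
cube 0.0
prism 0.0
offcut 0.25892857142857145
```

View pics/f1.png

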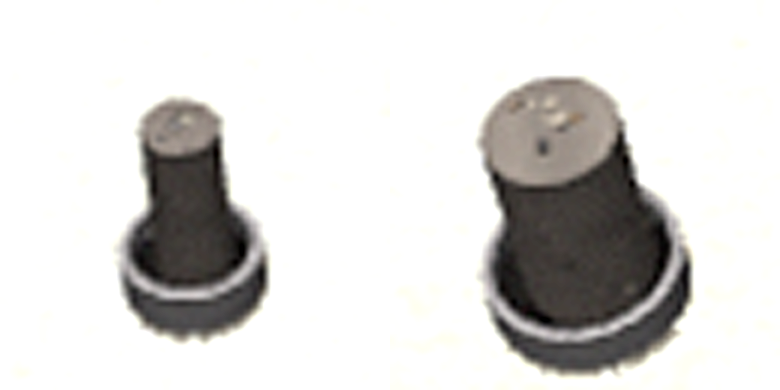

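View pics/f2.png

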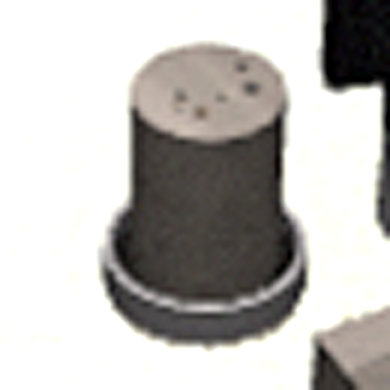

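Run:
```python
from h import *
s=np.load("side9.npy",allow_pickle=True).item()
for n,a,z,b in (("thin",(212.5,149.7),.078,(214.7,168)),("med",(157.5,202),.088,(163,223.5)),("thick",(275,90),.098,(274.5,117.5))):
    A=ray(s,a,z);B=ray(s,b,.02);print(n,np.round(A,4),np.round(B,4),np.round((A-B)[:2]*1000,1))
```

```text
thin [0.6344 0.0267 0.078 ] [0.6344 0.0272 0.02  ] [ 0.1 -0.5]
med [0.6262 0.2071 0.088 ] [0.6258 0.2094 0.02  ] [ 0.4 -2.3]
thick [ 0.6225 -0.2036  0.098 ] [ 0.6171 -0.1954  0.02  ] [ 5.4 -8.2]
```

Run:
```python
from h import *
s=np.load("side9.npy",allow_pickle=True).item();s0=np.load("side0.npy",allow_pickle=True).item()
A=ray(s,(275,90),.098);B=ray(s,(274.2,115.4),.02);print(A,B,(A-B)*1000)
g=s0["pixels"][95:140,245:305];cv2.imwrite("pics/cw0.png",cv2.convertScaleAbs(cv2.resize(g,None,fx=10,fy=10,interpolation=cv2.INTER_CUBIC),alpha=2))
w=np.load("wrist9.npy",allow_pickle=True).item()
print("offcut",ray(w,(265.5,185),.018,w["pose"]))
```

```text
[ 0.6224864  -0.20361987  0.098     ] [ 0.6222136  -0.20182187  0.02      ] [ 0.27280436 -1.79799507 78.        ]
offcut [ 0.43231027 -0.05910937  0.018     ]
```

View pics/cw0.png

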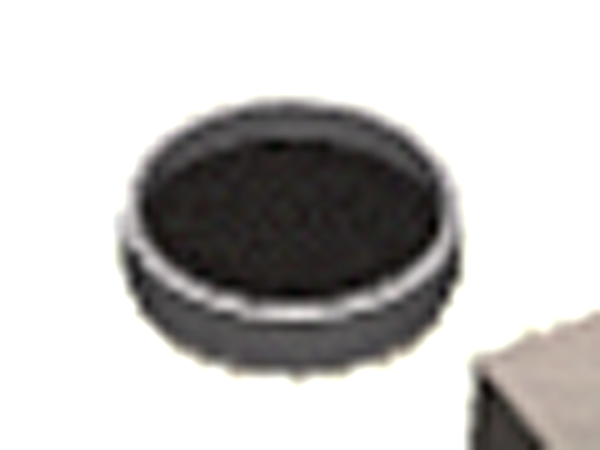

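```bash
python3 -c "
from h import *
print(ctrl.hand_in(), ctrl.get_obs()['time_s'])"
```

```text
the job is handed in; nothing more can be done
the job is handed in; nothing more can be done
```

All three cores stand in their cups (medium placed first, then thick, then thin), and I handed the job in after about 28 s of robot time. Each one was lowered slowly until the wrist force showed it resting on the rubber floor, then released and left standing.

**Centring:** in the last side view the core tops sit about 0.5 mm (thin), 2.3 mm (medium) and 2–3 mm (thick) from their cup centres.

**Upright and seated:** all three look upright in that view. I did not measure tilt or underside height separately; seating rests on the contact force and the picture.

**Bystanders:** the cube and prism show no pixel change from the start. The offcut measures within 1 mm of its starting place. The green look-alikes still stand; I did not measure them, but no contact was seen.

**Checks that disagreed:**
- My first reading for the thick core gave nearly 10 mm, because I had misjudged the cup-rim centre by about 2 px. The re-read rim and the earlier wrist view both show it centred.
- Part of the offcut's area changed between pictures; I put this down to the arm's shadow.
- The last top view was mostly blocked by the arm, so only the medium core shows in it.

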